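# Seal the canister with its lever lid

## Task

The lid of the blue canister is only loosely set in and its sealing lever is standing up. With the lever still up, press the lid fully home, then push the lever over until it snaps flat and seals the canister. Only press and push: leave the canister standing where it is, pull nothing up, and leave the sealed white canister and the other things undisturbed.

Things in the scene. Friction and masses are not known exactly. Their poses are not given: they have to be found in the camera images.
- blue_canister: Square blue stoneware canister standing loose on the shelf, 108 x 108 mm and 92 mm tall without its lid, 1.1 to 1.6 kg with lid and contents. Origin: centre of its underside, z up. Its +x axis is the direction in which the lever folds down; the lever's hinge lies along its y axis. It may face any way.
- blue_canister_lid (a joint): How far the blue canister's lid stands above its home position, in m: 0 = fully home (resting on the rim), 0.006 to 0.012 at the start, 0.016 the most it can rise. The lid only slides up and down; its rubber gasket drags with about 6 N and it stays where it is left; at home it meets a hard stop.
- blue_canister_lid_top (a point): Centre of the blue canister's lid at the level of the top faces of its two white pads (104 mm above the canister's underside when the lid is home). Lid: 108 x 108 mm, white plastic, 12 mm thick; each pad is 108 mm long in the canister's x and covers 14 to 54 mm either side of the middle in y, flat and free for pressing; between the pads runs a 28 mm wide grey trough, 8 mm deep, in which the lever lies.
- blue_canister_lever (a joint): Angle of the blue canister's lever in rad: 0 = lying flat in the trough (sealed), 1.35 = standing up, leaning 13 degrees forward of upright (start). Stable only at these two ends: it is sprung away from its centre at 0.7 rad, resists with about 0.09 N m (1.6 N at the tip) when standing, less towards the centre, and snaps on by itself once past it.
- blue_canister_lever_tip (a point): Free end of the blue canister's lever: a steel strip 24 mm wide, 5 mm thick, 58 mm from hinge axis to this point. The hinge axis lies 32 mm behind the lid's middle (canister x = -32 mm) and 1 mm below the pads' top level, and rises and sinks with the lid. Standing, this point is about 56 mm above the pads and 19 mm behind the lid's middle; flat, it is 26 mm ahead of the middle.
- white_canister: Twin of the blue canister in white stoneware, already sealed: lid home, lever flat; 104 mm tall, 108 mm with the lever. Loose. Origin: centre of its underside. To be left alone.
- white_canister_lever (a joint): Angle of the white canister's lever, rad: 0 = flat (sealed), where it starts and must stay.
- stopper: Copper wine stopper, 38 mm across and 62 mm tall, standing loose on its copper knob with its black rubber plug upward. Origin: centre of its underside. To be left alone.
- grip_disc: Grey rubber bottle grip disc, 100 mm across, 5 mm thick, lying loose on the shelf. Origin: centre of its underside. To be left alone.
- pine_box: Heavy pine box, 170 x 270 mm, 99 mm tall, with its flat sliding door half open (slid out along the top, reaching 130 mm past the +y end at 87 to 97 mm height) and bar tools (winged corkscrew, black jar key, church-key opener) inside. It does not move. Origin: centre of its underside; the long side is its y axis.

How it is judged:
On the way, in this order (a step that is already met when the one before it is completed fails the run):
1. the blue canister's lid is pressed home (within 2 mm) while its lever still stands up (value of joint blue_canister_lid below 0.002 m and value of joint blue_canister_lever above 1 rad), for 0.2 s.
2. the lever has snapped flat with the lid home (value of joint blue_canister_lid below 0.002 m and value of joint blue_canister_lever below 0.08 rad), for 0.2 s.
At the end, for the whole second after the job is handed in: The blue canister's lid is home within 2 mm and its lever flat within 0.08 rad; the canister stands upright, at rest, within 30 mm of where it was; the white canister is still sealed, and it, the stopper and the disc are within 15 mm of where they were (all of step 2 and angle between blue_canister's own z axis and vertical below 0.05 rad and distance of blue_canister from where it was at the start of the episode below 0.03 m and linear speed of blue_canister below 0.02 m/s and value of joint white_canister_lever below 0.08 rad and distance of each of white_canister, stopper, grip_disc from where it was at the start of the episode below 0.015 m); the robot touches nothing.
It fails at once if the blue canister is lifted, or its lid pulled up (height (world z) of blue_canister above 0.012 m or value of joint blue_canister_lid above 0.0145 m).
It fails at once if the blue canister is tipped more than 0.2 rad or pushed more than 40 mm away (angle between blue_canister's own z axis and vertical above 0.2 rad or distance of blue_canister from where it was at the start of the episode above 0.04 m).
It fails at once if the white canister's lever is raised (value of joint white_canister_lever above 0.3 rad).
It fails at once if the white canister, the stopper or the disc is moved more than 20 mm or knocked over (distance of any of white_canister, stopper, grip_disc from where it was at the start of the episode above 0.02 m or angle between stopper's own z axis and vertical above 0.5 rad).
It also fails if it takes over 48 s, if anything falls off the work surface, if the arm or the gripper's body presses on something with over 40 N, if the wrist force passes 120 N, or if a joint passes its speed limit or range.

## Robot

A 7-joint arm with a two-finger parallel gripper is mounted at the origin on the work surface. World frame = base frame: x ahead of the robot, y to its left, z up, the work surface at z = 0. Lengths are in m, angles in rad, forces in N, time in s.
With the tool pointing down it reaches from about 0.4 to 0.925 m from the base axis. Payload 5.6 kg.
Tool frame: the origin (TCP) lies between the finger pads; the fingertips stand 8 mm ahead of it and the grasp point (between the pads) lies 11 mm behind it; z points along the fingers, y is the line along which they close (so a half turn about z gives the same grasp; the last joint's range is limited). The gripper opens to 85 mm and grips with 20 to 120 N. Pads are 22 mm wide; open, the fingers measure 114 mm over their backs; the gripper's body (76 mm by 85 mm) begins 54 mm behind the grasp point. The pads swing forward as they close: fully open they stand 13 mm farther back than shut.
Start: joints at [-1.302, 0.468, -0.012, 1.603, 0.006, 1.071, -0.056], TCP at [0.199, 0.619, 0.239] pointing down, gripper open.
Joint ranges: [-2.53, 2.53], [-0.31, 2.02], [-1.57, 1.55], [0.28, 2.44], [-1.29, 4.43], [0.15, 1.84], [-2.92, 2.92]. Speed limits (rad/s): [2.57, 2.57, 3.14, 3.14, 3.14, 3.14, 3.14].

## Interface

Orientations are given as a unit quaternion [x, y, z, w].
In Python, from cell import r, fingers, kin, sensors, cams, workorder gives the robot as it stands. Calls block until the motion is done:
- r.move_ptp(position, orientation): joint-space move of the TCP to a pose.
- r.move_straight(position, feed=0.15, ori=None, force_limit=None): straight line of the TCP; ori=None keeps the orientation; feed is the mean speed in m/s. With force_limit (N) it stops when the force on the tool has changed by that much, and returns True; else False.
- r.move_j(angles): joint-space move.
- fingers.move_gripper(opening, f_grip=None): opening from 0.0 (shut) to 1.0 (fully open); f_grip is the grip in N (None keeps the last); returns when the fingers have stopped.
- r.hold(seconds).
- kin.ik(position, orientation): joint angles nearest the present ones, or None.
- sensors.observe(): the state.
- cams.camera(name): name is "side" or "top"; returns a dict with "color" (480x640x3 uint8, red, green, blue), "mtx" (3x3 intrinsics, pixels), "R" (3x3) and "t" (3): a world point X has camera coordinates R X + t. Camera axes: x right, y down, z forward; pixel columns grow to the right and rows downward; lengths in m; the calibration is good to about 2 mm. A picture is of the moment at which its call begins. There is no depth.
A pose or a line that the arm cannot do raises r.Unreachable and nothing moves.
- workorder.job_done(): hands the job in; it is judged then, once.
The state is a dict: "time": time; "joint_pos": joint angles; "dq": joint speeds; "joint_torque": joint torques, N m; "tool_pos": TCP position; "tool_rot": TCP orientation; "ft_force": force on the tool from outside, world axes, zero at the start; "ft_torque": the same for the moment, N m; "opening": opening from 0.0 (shut) to 1.0 (fully open); "grip_force": force on a finger pad.
Only numpy, scipy, OpenCV 4.12 (cv2) and the standard library are available. Lean on these libraries where they do the work, as an engineer would, in place of code of your own. Each camera call takes 0.05 s, during which the arm holds its last target. There are 200 camera calls.

## Working session

There is one attempt and no reset: what is moved stays moved. The work goes in short steps, each a Python script; the robot and the scene stay as the last script left them, time stands still between calls to the robot, and variables do not carry over. Pictures are saved under pics/ and viewed, at most 10 in all, crops included, and the job is handed in when it is done.

```bash
mkdir -p pics; ls; python3 - <<'E'
from cell import r, fingers, kin, sensors, cams, workorder
import cv2,pickle
d={}
for n in("top","side"):
    c=cams.camera(n); d[n]=c; cv2.imwrite(f"pics/{n}0.png",c["color"][:,:,::-1])
    print(n,c["mtx"].tolist(),c["R"].round(3).tolist(),c["t"].round(3).tolist())
pickle.dump(d,open("c0.pkl","wb"))
s=sensors.observe();print(s["time"],s["ft_force"],s["tool_rot"],s["opening"])
E
```

```text
pics
top [[478.4187649178767, 0.0, 316.25436305936677], [0.0, 478.4187649178767, 241.6441260244866], [0.0, 0.0, 1.0]] [[-0.016, -1.0, -0.004], [-0.993, 0.017, -0.119], [0.119, 0.002, -0.993]] [0.127, 0.611, 1.013]
side [[447.34124695729, 0.0, 323.670718129766], [0.0, 447.34124695729, 248.7577792023408], [0.0, 0.0, 1.0]] [[0.676, -0.737, -0.005], [-0.587, -0.533, -0.61], [0.447, 0.415, -0.793]] [-0.295, 0.45, 0.605]
0.1 [-1.1303766  -0.06630692 -0.46205391] [ 1.55296391e-01  9.87867577e-01 -8.21253221e-04 -8.22252177e-05] 1.000963580376769
```

View pics/top0.png

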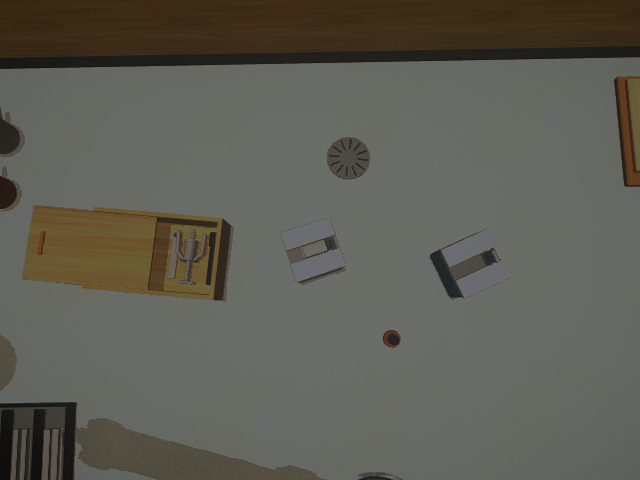

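View pics/side0.png

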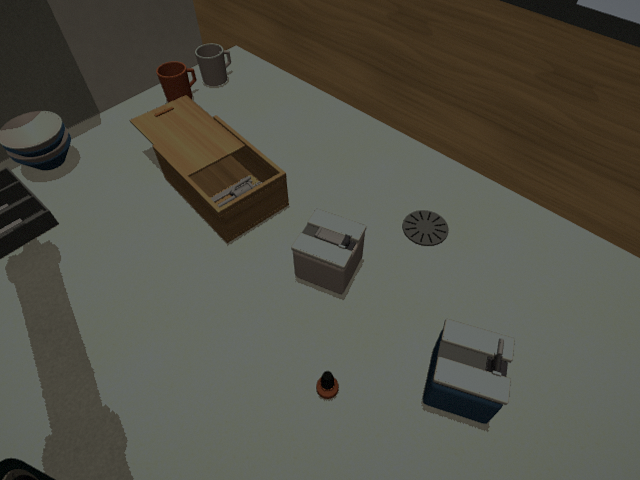

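The top view shows the blue canister at about (472,264), with its trough running left-down and the lever standing near (492,257). In the side view its lid is at about (473,360) and the lever at (501,352). The fold direction (+x) therefore points image-left, roughly world +y. Next I'll segment the pads.

```bash
cat > h.py <<'E'
import numpy as np,cv2
def plane(c,uv,z):
    d=c["R"].T@np.linalg.solve(c["mtx"],[uv[0],uv[1],1]); o=-c["R"].T@c["t"]
    return o+d*(z-o[2])/d[2]
def tri(ca,a,cb,b):
    P=[c["mtx"]@np.c_[c["R"],c["t"]] for c in(ca,cb)]
    X=cv2.triangulatePoints(P[0],P[1],np.array(a,float),np.array(b,float)).ravel(); return X[:3]/X[3]
def proj(c,X):
    p=c["mtx"]@(c["R"]@np.array(X)+c["t"]); return p[:2]/p[2]
E
python3 - <<'E'
import pickle,cv2,numpy as np
from h import *
d=pickle.load(open("c0.pkl","rb"))
rois={"top":(425,220,95,85),"side":(415,310,110,120)}
for n,(x,y,w,h) in rois.items():
    im=d[n]["color"]; c=im[y:y+h,x:x+w]
    hsv=cv2.cvtColor(c,cv2.COLOR_RGB2HSV)
    print(n,[(p,im[p[1],p[0]].tolist()) for p in([(465,248),(485,280),(466,266),(515,240)] if n=="top" else[(470,335),(470,378),(465,355),(430,320)])])
    # pads: neutral and bright; table is greenish
    ci=c.astype(int); m=((ci[...,2]-ci[...,1]>-2)&(ci.min(2)>100)).astype(np.uint8)
    k,l,st,ce=cv2.connectedComponentsWithStats(m)
    for i in range(1,k):
        if st[i,4]>150:
            cnt=cv2.findContours((l==i).astype(np.uint8),0,2)[0][0]
            b=cv2.minAreaRect(cnt); print(st[i],(ce[i]+[x,y]).round(1),(cv2.boxPoints(b)+[x,y]).round(1).tolist())
    cv2.imwrite(f"pics/{n}c.png",cv2.resize(np.hstack([c[:,:,::-1],cv2.cvtColor(m*255,8)]),None,fx=4 if n=="top" else 3.6,fy=4 if n=="top" else 3.6,interpolation=0))
a=cv2.imread("pics/topc.png");b=cv2.imread("pics/sidec.png")
E
```

```text
top [((465, 248), [106, 108, 113]), ((485, 280), [105, 107, 111]), ((466, 266), [77, 73, 67]), ((515, 240), [106, 108, 100])]
[ 18  10  53  36 885] [468.6 247.4] [[442.0, 249.8], [488.1, 228.9], [495.9, 245.9], [449.7, 266.8]]
[ 32  40  54  37 903] [483.7 278.1] [[456.6, 280.1], [502.7, 258.4], [510.6, 275.3], [464.5, 296.9]]
side [((470, 335), [100, 106, 103]), ((470, 378), [101, 106, 103]), ((465, 355), [58, 58, 54]), ((430, 320), [101, 106, 101])]
[ 21  56  35  23 179] [449.5 378.1] [[434.3, 377.5], [438.2, 365.1], [473.4, 376.2], [469.5, 388.6]]
```

View pics/topc.png

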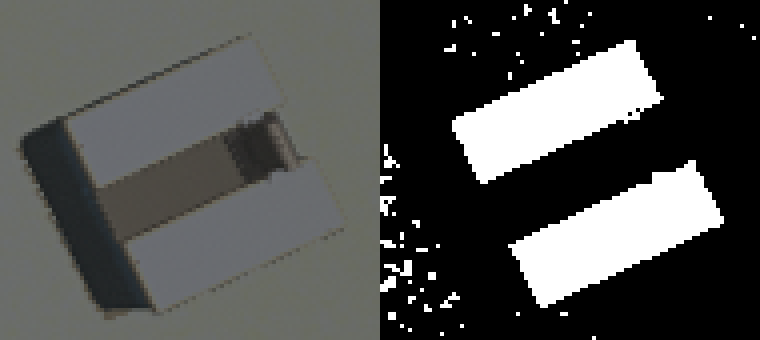

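View pics/sidec.png

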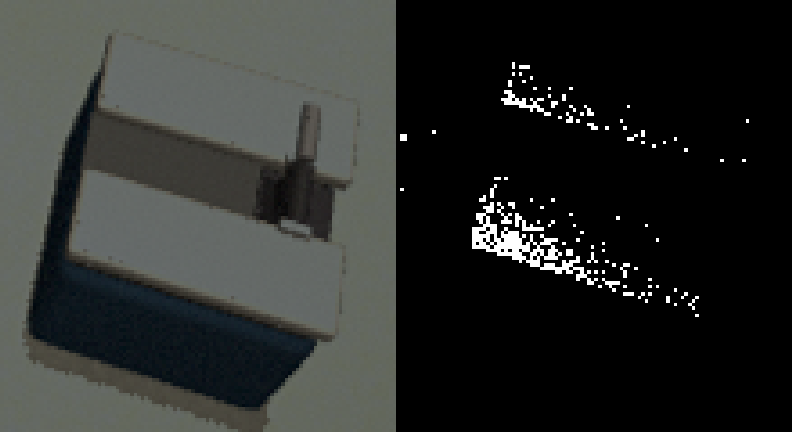

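The crops show both pads cleanly. In the top view the outer lid corners are about (442,250), (488,229), (511,275) and (464.5,297), with the lever tip near (496,255) at the right end. In the side view the far-left corner is about (445.6,319) and the lever tip about (501,338.5).

```bash
python3 - <<'E'
import pickle,cv2,numpy as np
from h import *
from cell import kin,sensors
from scipy.spatial.transform import Rotation as Ro
d=pickle.load(open("c0.pkl","rb"));T=d["top"];S=d["side"]
print("corner",tri(T,(442,249.8),S,(445.6,319.2)),tri(T,(510.6,275.3),S,(508.9,401)),"tip",tri(T,(495.5,254.5),S,(501.2,338.7)))
z=.113
A,B,C,D=[plane(T,p,z) for p in[(442,249.8),(488.1,228.9),(510.6,275.3),(464.5,296.9)]]
c=(A+B+C+D)/4; ex=((A-B)+(D-C))/2; print("len",np.linalg.norm(ex),np.linalg.norm(A-D))
ey=((A-D)+(B-C))/2
yaw=np.arctan2(ex[1],ex[0]); print("c",c,"yaw",yaw, np.arctan2(ey[1],ey[0])-yaw)
X=np.array([np.cos(yaw),np.sin(yaw),0])
tt=plane(T,(495.5,254.5),z+.056); print("tip local x",(tt-c)@X,"y",(tt-c)@np.array([-X[1],X[0],0]))
for s in(1,-1):
    R=np.c_[s*X,-s*np.cross([0,0,1],X),[0,0,-1]]; q=Ro.from_matrix(R).as_quat()
    for off,h in((.015,.09),(.015,.008),(-.07,.1),(-.07,.038),(.05,.038)):
        j=kin.ik(c+off*X+[0,0,h],q); print(s,off,h,None if j is None else np.round(j,2))
np.savez("pose.npz",c=c,yaw=yaw)
E
```

```text
corner [ 0.58132537 -0.13686509  0.11329081] [ 0.52891772 -0.27430679  0.11280064] tip [ 0.56484822 -0.21986566  0.18187872]
len 0.10400956428036413 0.1037604681894226
c [ 0.55547872 -0.20633391  0.113     ] yaw 1.9803790175109135 -1.582240985439011
tip local x -0.021608314764752248 y -0.0024453366288884797
1 0.015 0.09 [-0.41  0.53  0.93  1.85 -0.5   1.01  1.14]
1 0.015 0.008 [-0.38  0.66  0.91  1.91 -0.67  0.9   1.27]
1 -0.07 0.1 [-0.25  0.63  0.92  1.69 -0.55  1.11  1.25]
1 -0.07 0.038 [-0.25  0.72  0.93  1.74 -0.67  1.03  1.33]
1 0.05 0.038 [-0.42  0.55  0.86  1.94 -0.53  0.89  1.12]
-1 0.015 0.09 [-0.61  0.79  1.35  1.86 -0.84  1.21 -1.71]
-1 0.015 0.008 [-0.58  0.98  1.34  1.92 -1.05  1.19 -1.57]
-1 -0.07 0.1 [-0.42  0.89  1.34  1.7  -0.89  1.31 -1.63]
-1 -0.07 0.038 [-0.41  1.    1.34  1.74 -1.02  1.28 -1.55]
-1 0.05 0.038 [-0.66  0.87  1.34  1.96 -0.95  1.16 -1.66]
```

```bash
cat >> h.py <<'E'
from scipy.spatial.transform import Rotation as Ro
_p=np.load("pose.npz"); c=_p["c"]; yaw=float(_p["yaw"])
X=np.array([np.cos(yaw),np.sin(yaw),0]); q=Ro.from_matrix(np.c_[X,-np.cross([0,0,1],X),[0,0,-1]]).as_quat()
def at(x,z): return np.array([c[0],c[1],0])+x*X+[0,0,z]
E
python3 - <<'E'
from h import *
from cell import r,fingers,sensors,cams
fingers.move_gripper(0.6)
r.move_ptp(at(.015,.26),q)
r.move_straight(at(.015,.14),feed=.1)
f0=sensors.observe()["ft_force"]
hit=r.move_straight(at(.015,.085),feed=.015,force_limit=22)
s=sensors.observe();print(hit,s["tool_pos"],s["ft_force"]-f0,s["opening"],s["time"])
r.hold(.3)
for n in("top","side"): 
    im=cams.camera(n)["color"]; cv2.imwrite(f"pics/{n}1.png",im[:,:,::-1])
cv2.imwrite("pics/s1.png",cv2.resize(im[260:440,380:580,::-1],None,fx=3,fy=3))
E
```

```text
True [ 0.54955588 -0.19258248  0.10882195] [-2.35088214  0.23063199  5.74813745] 0.5975135671090631 7.075
```

View pics/s1.png

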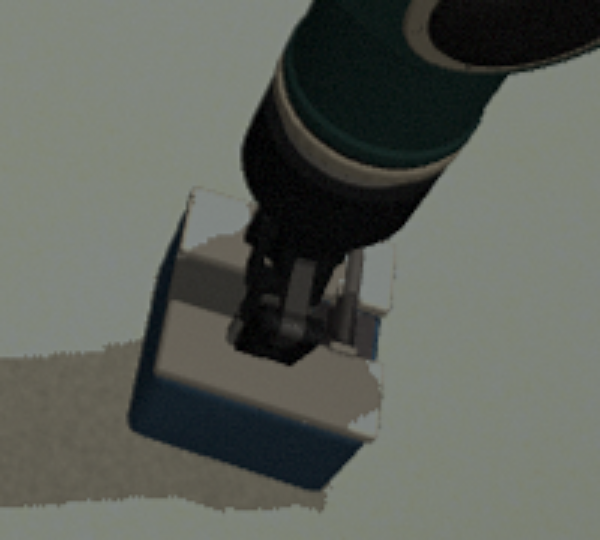

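The fingers rest on both pads and the lever is still standing at about crop (350,300). I'll press again to confirm a hard stop, then back off and check the lid height.

```bash
python3 - <<'E'
from h import *
from cell import r,fingers,sensors,cams
f0=sensors.observe()["ft_force"]
hit=r.move_straight(at(.015,.09),feed=.012,force_limit=32)
s=sensors.observe();print(hit,s["tool_pos"],s["ft_force"]-f0)
r.hold(.3)
r.move_straight(at(.015,.125),feed=.06)
r.move_straight(at(.015,.26),feed=.15)
fingers.move_gripper(0.0)
r.move_straight(at(-.085,.26),feed=.2)
s=sensors.observe();print(s["time"],s["opening"])
for n in("top","side"):
    k=cams.camera(n); im=k["color"]
    cv2.imwrite(f"pics/{n}2.png",im[:,:,::-1])
    x,y=(415,200) if n=="top" else (400,290)
    cv2.imwrite(f"pics/{n}2c.png",cv2.resize(im[y:y+140,x:x+140,::-1],None,fx=2.8,fy=2.8))
cv2.imwrite("pics/both2.png",np.hstack([cv2.imread(f"pics/{n}2c.png") for n in("top","side")]))
E
```

```text
True [ 0.54958602 -0.19260442  0.1088245 ] [0.27021478 0.50656278 1.48920148]
10.9833 0.0006029402867266462
```

View pics/both2.png

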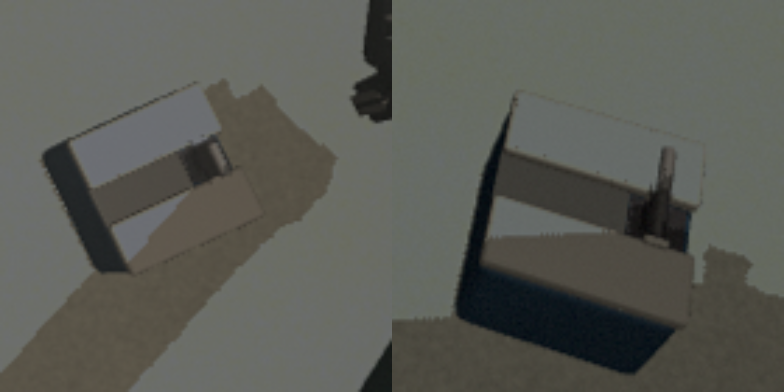

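The second press stopped at the same z against 32 N, so this is the hard stop. The lever is still up at crop (215,155), and the canister has hardly moved. Next is pushing the lever over from behind.

```bash
python3 - <<'E'
from h import *
import pickle
from cell import r,fingers,sensors,cams
d=pickle.load(open("c0.pkl","rb"))
print(tri(d["top"],(439.3,251.8),d["side"],(443.9,322.9)))
r.move_straight(at(-.085,.142),feed=.12)
hit=r.move_straight(at(.025,.142),feed=.04,force_limit=20)
s=sensors.observe();print(hit,s["tool_pos"],(s["tool_pos"]-at(0,0))@X,s["time"])
if not hit:
    r.hold(.3); r.move_straight(at(.025,.26),feed=.2); r.move_straight(at(-.12,.28),feed=.25)
for n in("top","side"):
    im=cams.camera(n)["color"]
    cv2.imwrite(f"pics/{n}3.png",im[:,:,::-1])
    x,y=(415,200) if n=="top" else (400,290)
    cv2.imwrite(f"pics/{n}3c.png",cv2.resize(im[y:y+140,x:x+140,::-1],None,fx=2.8,fy=2.8))
cv2.imwrite("pics/both3.png",np.hstack([cv2.imread(f"pics/{n}3c.png") for n in("top","side")]))
E
```

```text
[ 0.57954315 -0.13557932  0.10126912]
False [ 0.54553823 -0.18354231  0.14200961] 0.02486500580707585 15.1167
```

View pics/both3.png

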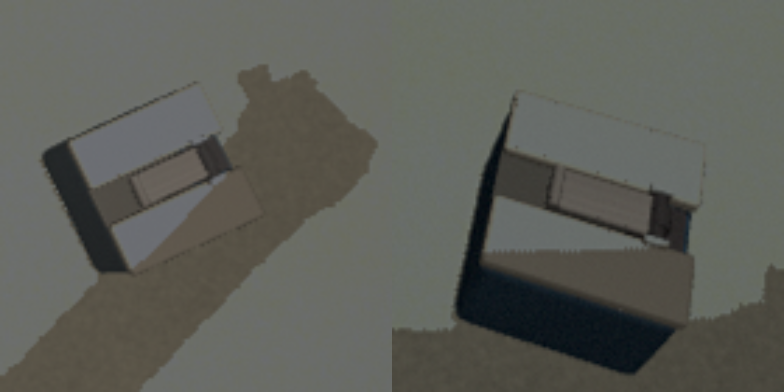

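The lever lies flat in the trough (top crop about (170,178)), the lid is home and the canister hasn't moved. Handing in.

```bash
python3 - <<'E'
from cell import workorder
print(workorder.job_done())
E
```

```text
the job is handed in; nothing more can be done
None
```

I pressed the blue canister's lid home with its lever still up, then pushed the lever over flat and handed the job in; the last pictures show it sealed and unmoved, but no verdict came back.

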